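# Lock the gloss reference tile with the two-key interlock

### The job

Push the black reference tile along its channel with a fingertip until it is fully home against the end stop. Then press the two round keys of the lock station fully down together, one under each fingertip, so that the two lock pins rise behind the tile, and finish while still holding both keys down. Do not lift anything, never press a round key alone, do not press the square key between them, and leave the other things on the table where they are.

Things in the scene. Friction and masses are not known exactly. Their poses are not given: they have to be found in the camera images.
- station: lock station, fixed to the table, turned by up to 0.25 rad: aluminium plate 125 x 176 mm, 12 mm thick, origin at the centre of its underside; +x away from the robot, +y to the left along the tile channel. Channel: centre line at x = -22 mm, floor 12 mm above the table, 66 mm wide between steel rails (6 mm thick, 8 mm high, y = -85 to +75 mm), open at its +y end
- stop (a point): middle of the end stop's face, at floor level: a steel bar across the -y end of the channel, 14 mm high above the floor, at y = -79 mm of the station
- housing (a point): centre of the top of the grey key housing behind the channel, 46 x 150 mm, 34 mm above the table, at x = +38 mm, y = 0 of the station. Three keys stand on it in one row along the station's y: round, square, round
- tile: black glass reference tile in a dark frame, a flat loose slab 62 x 88 mm, 12 mm thick (about 85 g), lying in the channel with its long side along it; origin at the centre of its underside, y along its long side. It starts 25 to 45 mm short of the stop and then covers the lock pins; it slides easily and must be pushed towards the station's -y, by its +y end face (44 mm from its origin)
- home (a point): the place of the tile's origin when it is fully home against the stop (on the channel floor, 44 mm from the stop face); axes as those of the station
- key_left_top (a point): centre of the top of the left (+y) round key, 46 mm above the table when up; cap 28 mm across, standing 12 mm out of the housing. The round keys' centres are 64 mm apart
- key_right_top (a point): centre of the top of the right (-y) round key, which is like the left one
- key_square_top (a point): centre of the top of the square key midway between the round keys, 19 x 19 mm, the same height; not to be pressed
- key_left (a joint): travel of the left round key in m: 0 up, 0.008 fully down. It springs up when let go; full travel takes about 3 N
- key_right (a joint): travel of the right round key, the same
- key_square (a joint): travel of the square key in m: 0 up, 0.008 fully down; it takes about 3 N
- pin_left (a joint): height of the far lock pin above the channel floor in m: 0 flush, 0.012 fully up. A linkage lifts it 1.5 mm for each mm that the left round key goes down, and it sinks again when the key comes up
- pin_right (a joint): height of the near lock pin, driven in the same way by the right round key
- pin_left_top (a point): centre of the top of the far steel lock pin, 8 mm thick, in the channel floor at x = -4 mm, y = +17 mm of the station. When the tile is home both pins rise 4 mm clear of its +y end; a tile that is not home lies over them and would be lifted by them
- pin_right_top (a point): centre of the top of the near lock pin, which is like the far one, at x = -40 mm, y = +17 mm of the station
- block: bystander: rubber block with a blue band, 25 x 52 x 18 mm, lying left of the station; origin at the centre of its underside
- chuck: bystander: red chuck, a rod 14 x 58 x 14 mm, lying left of the station; origin at the centre of its underside
- pot: bystander: white pot with a green screw lid, 45 mm across, 43 mm high, standing right of the station; origin at the centre of its underside
- grinder: bystander: small metal pencil sharpener, 15 x 25 x 14 mm, right of the station; origin at the centre of its underside
- stick: bystander: white rubber stick, 8 x 82 x 8 mm, lying right of the station; origin at the centre of its underside
- probe: bystander: grey probe pen, 16 x 90 x 16 mm, lying on the left of the table; origin at the centre of its underside
Mind the look-alikes: they are no part of the job. There is more than one size of the tile; the one meant has the size given above.

How it is judged:
By the outcome, as a careful person would: the job done as asked, in the order asked, and still so for the second after the job is handed in, while the arm keeps its last pose, push and grip.
It also fails if it takes over 38 s, if anything falls off the work surface, if the arm or the gripper's body presses on something with over 40 N, if the wrist force passes 120 N, or if a joint passes its speed limit or range.

### The arm

A 6-joint arm with a two-finger parallel gripper is mounted at the origin on a cart in front of the work surface, level with it; the furniture and walls round the work are solid. World frame = base frame: x ahead of the robot, y to its left, z up, the work surface at z = 0. Lengths are in m, angles in rad, forces in N, time in s.
With the tool pointing down it reaches from about 0.375 to 0.9 m from the base axis. Payload 3.1 kg.
Tool frame: the origin (TCP) lies at the very end of the fingers, on their centre line; the grasp point (between the pads) lies 19 mm behind it; z points along the fingers, y is the direction in which the jaws open and shut (so a half turn about z gives the same grasp; the last joint's range is limited). The gripper opens to 85 mm and grips with 20 to 120 N. Pads are 22 mm wide; open, the fingers measure 114 mm over their backs; the gripper's body (76 mm by 85 mm) begins 54 mm behind the grasp point. The pads swing forward as they close: fully open they stand 13 mm farther back than shut.
Start: joints at [0.987, 0.527, 1.433, -0, 1.181, -0.178], TCP at [0.247, 0.574, 0.231] pointing down, gripper open.
Joint ranges: [-3.08, 3.08], [-0.75, 2.2], [0.22, 2.44], [-1.43, 4.57], [0, 2.65], [-2.85, 2.85]. Speed limits (rad/s): [2.79, 2.79, 3.14, 3.14, 3.14, 3.14].

### API

Orientations are given as a unit quaternion [x, y, z, w].
In Python, from station import * gives the robot as it stands.
- The arm moves only by the tool jog_arm, never from a script. Its argument "motion" is a list of rows, each a list of 5 numbers: the shift along the world's x, y, z in cm, then the turn about the world's z in degrees, then the closure in counts, from 0 (fully open) to 255 (shut). In form: [[tx, ty, tz, yaw, jaw], ...]. A call has 1 to 10 rows; each row shifts and turns the pose as measured when the row begins; what a row does not reach is not made up. A row lasts 1/12 s, in which the tool goes at most 41.7 mm and 7.16 degrees, less where a joint would pass 70% of its speed; a pose out of reach is approached as far as the arm can. A call with a gripper value outside its range is refused whole. The fingers move at their own pace and stop on an object; "squeeze" is the grip in N (left out, the last holds). Time passes only in rows, so rows that do not move let the fingers close. It gives the time, the measured TCP pose, the force and the opening at its end, in the units of the state.
- sense(): the state, without advancing time (a new reading comes with each control period).
- snapshot(name): name is "scene" or "top" or "wrist"; returns a dict with "img" (420x560x3 uint8, red, green, blue), "depth" (420x560 float32, m along the optical axis (not along the pixel's ray), 0 where there is no reading), "intrinsics" (3x3 intrinsics, pixels), "dist_coeffs" ([k1, k2, p1, p2, k3] as OpenCV has them; the pictures are not rectified), "eye" and "attitude" of the camera in the world. Camera axes: x right, y down, z forward; pixel columns grow to the right and rows downward; lengths in m; the calibration is good to about 2 mm. A picture is of the moment at which its call begins.
- sign_off(): hands the job in, once; it reports no verdict.
The state is a dict: "t": time; "q": joint angles; "qd": joint speeds; "tau": joint torques, N m; "tcp_pos": TCP position; "tool_rot": TCP orientation; "force": force on the tool from outside, world axes, zero at the start; "ft_torque": the same for the moment, N m; "finger_gap": opening from 0.0 (shut) to 1.0 (fully open).
Only numpy, scipy, OpenCV 4.12 (cv2) and the standard library are available. Lean on these libraries where they do the work, as an engineer would, in place of code of your own. Each camera call takes 0.05 s, during which the arm holds its last target.

## Working session

There is one attempt and no reset: what is moved stays moved. The work goes in short steps, Python scripts to look and compute and a tool call to move; the robot and the scene stay as the last step left them, time stands still between calls to the robot, and variables do not carry over. Pictures are saved under pics/ and viewed, and the job is handed in when it is done.

Besides the shell and the picture viewer there is one more tool, called after ">>>" by a JSON object that holds its "fn" and its "kwargs". jog_arm: Moves the arm, as the interface text tells. Its arguments: {"type":"object","properties":{"motion":{"type":"array","items":{"type":"array","items":{"type":"number"}}},"squeeze":{"type":"number"}},"required":["motion"]}

```bash
ls; mkdir -p pics
python3 - <<'E'
from station import *
import cv2
s=sense();print({k:s[k] for k in('t','tcp_pos','tool_rot','force','finger_gap')})
for n in('scene','top'):
    d=snapshot(n);cv2.imwrite(f'pics/{n}0.png',d['img'][:,:,::-1]);print(n,d['intrinsics'],d['dist_coeffs'],d['eye'],d['attitude'])
    import pickle;pickle.dump(d,open(n+'0.pkl','wb'))
E
```

```text
pics
{'t': 0.0, 'tcp_pos': array([0.24628632, 0.57363313, 0.23032558]), 'tool_rot': array([ 2.01515986e-01,  9.79484616e-01, -1.01028929e-03, -4.17093423e-04]), 'force': array([ 0.10949637, -0.48933109, -0.32407718]), 'finger_gap': 0.9974688243845105}
scene [[518.25470268   0.         277.6938373 ]
 [  0.         518.25470268 214.47141871]
 [  0.           0.           1.        ]] [0.06622447 0.         0.         0.         0.        ] [-0.14385573  0.90789194  0.87015796] [-0.28898552  0.84763321 -0.41958142  0.14817811]
top [[529.58109283   0.         284.21337229]
 [  0.         529.58109283 199.76767839]
 [  0.           0.           1.        ]] [-0.05726619  0.          0.          0.          0.        ] [0.38812817 0.06669595 1.33999806] [-0.6965249   0.71676844 -0.01826958  0.02760947]
```

View pics/scene0.png

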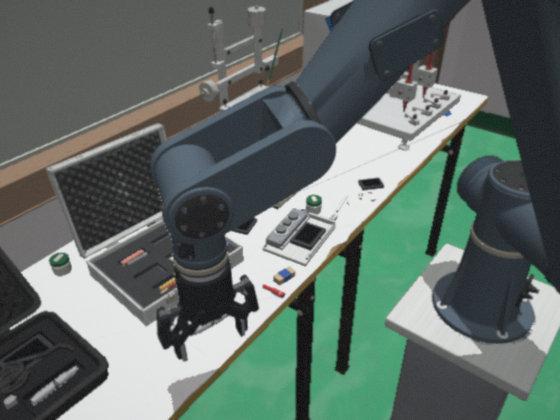

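View pics/top0.png

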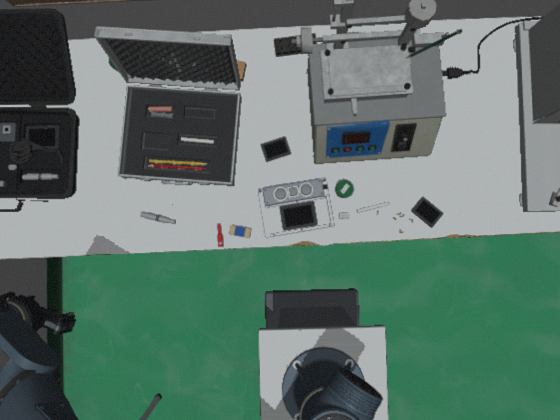

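The station is at about (296,207) in the top view, with a tile in its channel at (298,215). Other black tiles lie off the station at (276,149) and (427,211), plus one in the left case at (43,137). The one in the channel fits the description; I'll confirm it in an enlarged crop.

```bash
cat > h.py <<'E'
import numpy as np,cv2,pickle
from scipy.spatial.transform import Rotation as R
def cast(d,uv,z):
    uv=np.array(uv,float).reshape(-1,1,2)
    n=cv2.undistortPoints(uv,d['intrinsics'],d['dist_coeffs']).reshape(-1,2)
    r=np.c_[n,np.ones(len(n))]@R.from_quat(d['attitude']).as_matrix().T
    e=np.array(d['eye']); return e+r*((z-e[2])/r[:,2])[:,None]
def proj(d,P):
    Rm=R.from_quat(d['attitude']).as_matrix().T
    rv=cv2.Rodrigues(Rm)[0]
    return cv2.projectPoints(np.array(P,float).reshape(-1,3),rv,-Rm@np.array(d['eye']),d['intrinsics'],d['dist_coeffs'])[0].reshape(-1,2)
E
python3 - <<'E'
from h import *
d=pickle.load(open('top0.pkl','rb'))
c=d['img'][165:245,245:355,::-1]
cv2.imwrite('pics/topcrop.png',cv2.resize(c,None,fx=7,fy=7,interpolation=cv2.INTER_CUBIC))
d=pickle.load(open('scene0.pkl','rb'))
c=d['img'][185:275,250:350,::-1]
cv2.imwrite('pics/scenecrop.png',cv2.resize(c,None,fx=6,fy=6,interpolation=cv2.INTER_CUBIC))
E
```

```text
(no output)
```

View pics/topcrop.png

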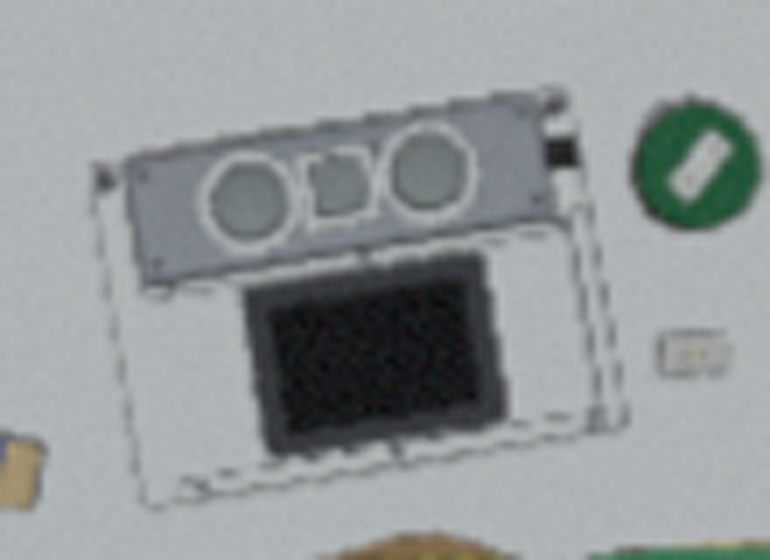

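View pics/scenecrop.png

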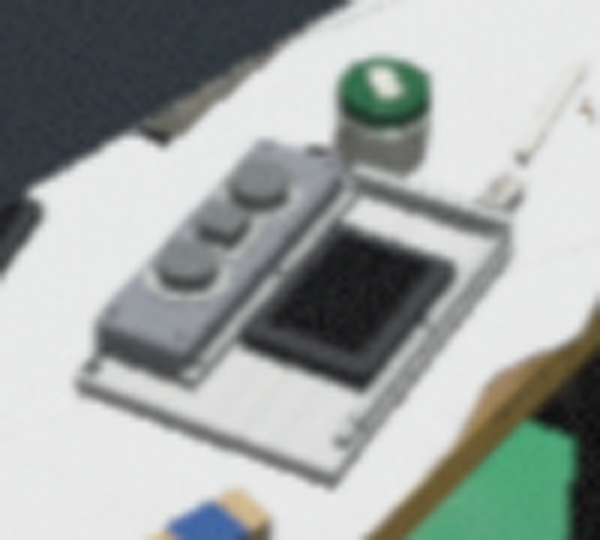

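The crops show the tile lying in the channel, its +y end at crop x≈260 and about 95 crop px of bare floor before the stop on the right. The keys are at crop (247,200), (340,185) and (428,168). Measuring next.

Run:
```python
from h import *
d=pickle.load(open('top0.pkl','rb'))
img=d['img'][:,:,::-1].copy(); 
S=4
x0,y0=250,165
c=cv2.resize(img[165:245,250:340],None,fx=S,fy=S,interpolation=cv2.INTER_CUBIC)
def full(p): return (np.array(p)+.5)/S-.5+[x0,y0]
g=c.max(2).astype(int); hsv=cv2.cvtColor(c,cv2.COLOR_BGR2HSV)
def big(m,k=1):
    cs,_=cv2.findContours(m.astype(np.uint8),cv2.RETR_EXTERNAL,cv2.CHAIN_APPROX_NONE)
    return sorted(cs,key=cv2.contourArea)[-k:]
t=big(g<100)[0]
P=cast(d,full(t.reshape(-1,2)),0.022)
r=cv2.minAreaRect((P[:,:2]*1000).astype(np.float32));print('tile',r,cv2.boxPoints(r))
for p in [(120,150),(60+0,0)]:pass
print(c[int((200/7-0)*4),int((247/7-5)*4)],c[int(230/7*4),int((170/7-5)*4)],c[int(300/7*4),int((200/7-5)*4)])
m=(g<185)&(g>=100)
m=cv2.morphologyEx((g<185).astype(np.uint8),cv2.MORPH_OPEN,np.ones((9,9)))
hb=big(m,3)
for q in hb:
    P=cast(d,full(q.reshape(-1,2)),0.034); r=cv2.minAreaRect((P[:,:2]*1000).astype(np.float32));print('blob',cv2.contourArea(q),r)
# keys from crop pixels
for n,p in dict(L=(247,202),S=(339,186),R=(428,168)).items():
    uv=(np.array(p)+.5)/7-.5+[245,165]; print(n,cast(d,uv,.046)*1000, uv)
# depth
D=d['depth'];print(D[193,280],D[220,265])
cv2.imwrite('pics/m.png',m*255)
```

```text
tile ((434.05718994140625, 49.50286865234375), (63.580970764160156, 87.33283996582031), 7.914856433868408) [[396.5566     88.37572  ]
 [408.5825      1.8748288]
 [471.55777    10.63002  ]
 [459.5319     97.130905 ]]
[126 126 119] [138 130 125] [174 173 170]
blob 114345.5 ((461.167724609375, 57.82374954223633), (222.83917236328125, 197.58932495117188), 88.28682708740234)
L [[488.33568227  92.84473807  46.        ]] [279.85714286 193.42857143]
S [[493.00895931  60.48467232  46.        ]] [293.         191.14285714]
R [[498.41674482  29.15200368  46.        ]] [305.71428571 188.57142857]
1.2988039 1.3249254
```

View pics/m.png

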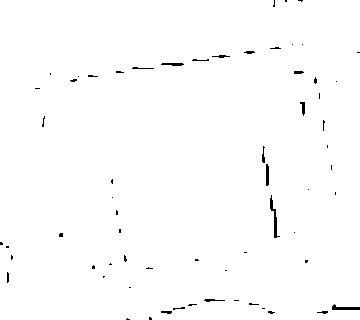

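>>> {"fn": "jog_arm", "kwargs": {"motion": [[1.5, -3.6, 0, 2.7, 100], [1.5, -3.6, 0, 2.7, 100], [1.5, -3.6, 0, 2.7, 100], [1.5, -3.6, 0, 2.7, 100], [1.5, -3.6, 0, 2.7, 100], [1.5, -3.6, 0, 2.7, 100], [1.5, -3.6, 0, 2.7, 100], [1.5, -3.6, 0, 2.7, 100], [1.5, -3.6, 0, 2.7, 100], [1.5, -3.6, 0, 2.7, 100]]}}

```text
t: 0.93
tcp_pos: [0.394, 0.2052, 0.2267]
tool_rot: [-0.052, 0.999, -0.0, -0.002]
force: [0.6, -0.5, -0.4]
finger_gap: 0.606
```

>>> {"fn": "jog_arm", "kwargs": {"motion": [[1.3, -2.8, 0, 1, 100], [1.3, -2.8, 0, 1, 100], [1.3, -2.8, 0, 1, 100], [0, 0, 0, 0, 100], [0, 0, 0, 0, 100]]}}

```text
t: 1.35
tcp_pos: [0.4366, 0.1094, 0.2261]
tool_rot: [-0.075, 0.997, -0.001, -0.002]
force: [-0.0, -0.2, -0.5]
finger_gap: 0.61
```

Run:
```python
from station import *
import cv2,pickle
s=sense();print({k:s[k] for k in('t','tcp_pos','tool_rot','force','finger_gap')})
d=snapshot('wrist');cv2.imwrite('pics/w1.png',d['img'][:,:,::-1]);print(d['eye'],d['attitude'])
pickle.dump(d,open('w1.pkl','wb'))
```

```text
{'t': 1.35, 'tcp_pos': array([0.43659905, 0.10938949, 0.22614591]), 'tool_rot': array([-0.07489712,  0.99718754, -0.00129575, -0.0023984 ]), 'force': array([-2.24496770e-05, -2.29694457e-01, -5.20641490e-01]), 'finger_gap': 0.6102773253877736}
[0.35403603 0.09780559 0.3684437 ] [0.6431232  0.7483216  0.1219215  0.10743591]
```

View pics/w1.png

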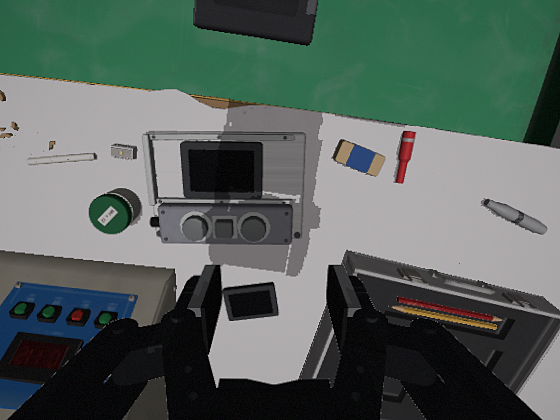

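The wrist view shows the tile at (222,170), keys at (194,228), (224,228), (251,228), the housing spanning about (159,205) to (295,243), the pot at (113,212) and the sharpener at (124,151).

Run:
```python
from h import *
d=pickle.load(open('w1.pkl','rb'))
img=d['img'][:,:,::-1].copy()
cv2.imwrite('pics/w1c.png',cv2.resize(img[115:255,130:320],None,fx=4,fy=4,interpolation=cv2.INTER_CUBIC))
```

```text
(no output)
```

View pics/w1c.png

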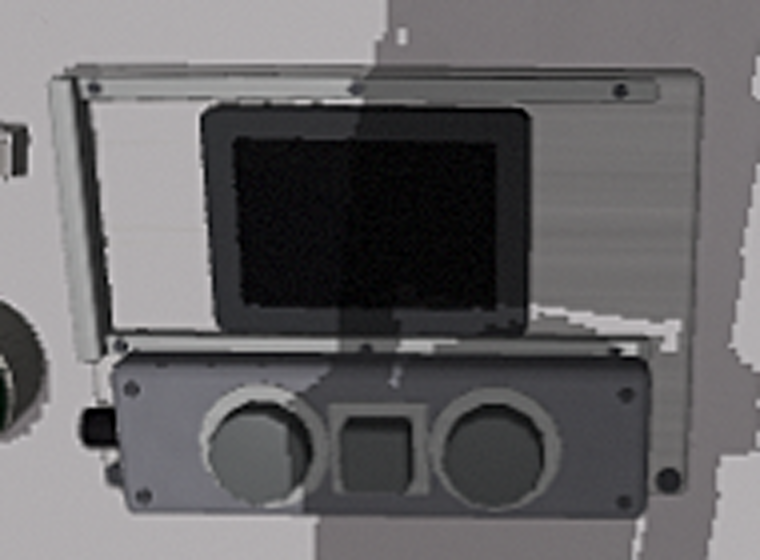

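Run:
```python
from h import *
d=pickle.load(open('w1.pkl','rb'))
f=lambda p:(np.array(p,float)+.5)/4-.5+[130,115]
K=cast(d,f([(494,456),(378,456),(258,452)]),.046)*1e3
print(K[:,:2].round(1),np.linalg.norm(K[0]-K[2]))
v=K[0]-K[2];print('yaw keys',np.degrees(np.arctan2(-v[0],v[1])))
H=cast(d,f([(627,395),(132,388),(624,502),(144,496)]),.034)*1e3
print('housing c',H.mean(0)); 
for a,b in((0,1),(2,3)):
    v=H[a]-H[b];print(np.degrees(np.arctan2(-v[0],v[1])))
Rl=cast(d,f([(621,91),(94,89)]),.020)*1e3;v=Rl[0]-Rl[1];print('rail',np.degrees(np.arctan2(-v[0],v[1])),Rl)
T=cast(d,f([(530,113),(203,113),(216,335),(527,332)]),.024)*1e3
print('tile',T.round(1),T.mean(0))
St=cast(d,f([(97,90),(106,340)]),.012)*1e3;print('stop base',St)
```

```text
[[484.9  93.9]
 [489.6  63.1]
 [493.4  31.1]] 63.38880196273166
yaw keys 7.709510649196399
housing c [491.59601087  62.29566833  34.        ]
7.836689712771757
8.014733881893104
rail 8.190811856634772 [[387.61548321 113.28032557  20.        ]
 [407.58554656 -25.45991223  20.        ]]
tile [[396.4  90.4  24. ]
 [409.1   5.   24. ]
 [469.7  12.4  24. ]
 [455.8  97.9  24. ]] [432.75745359  51.4315967   24.        ]
stop base [[408.9672746  -27.45838309  12.        ]
 [480.03298925 -22.26679853  12.        ]]
```

>>> {"fn": "jog_arm", "kwargs": {"motion": [[-0.5, 0.6, -3, -0.6, 255], [-0.5, 0.6, -3, 0, 255], [-0.5, 0.5, -3, 0, 255], [0, 0, -3, 0, 255], [0, 0, -3, 0, 255], [0, 0, -1, 0, 255], [0, 0, 0, 0, 255]]}}

```text
t: 1.98
tcp_pos: [0.4204, 0.1349, 0.0631]
tool_rot: [-0.075, 0.997, -0.001, 0.003]
force: [0.3, 0.0, 0.4]
finger_gap: -0.0
```

```bash
cat > snap.py <<'E'
import sys
from station import *
import cv2,pickle
s=sense();print({k:s[k].round(4) if hasattr(s[k],'round') else s[k] for k in('t','tcp_pos','tool_rot','force','finger_gap')})
for a in sys.argv[1:]:
    n,o=a.split(':');d=snapshot(n);cv2.imwrite(f'pics/{o}.png',d['img'][:,:,::-1]);pickle.dump(d,open(o+'.pkl','wb'))
E
python3 snap.py wrist:w2 scene:s2
```

```text
{'t': 1.9833, 'tcp_pos': array([0.4204, 0.1349, 0.0631]), 'tool_rot': array([-0.0746,  0.9972, -0.0012,  0.0032]), 'force': array([0.3333, 0.0367, 0.4092]), 'finger_gap': -0.00045811180583270393}
```

View pics/w2.png

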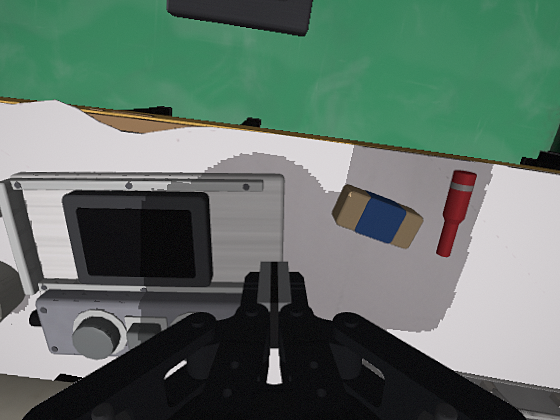

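View pics/s2.png

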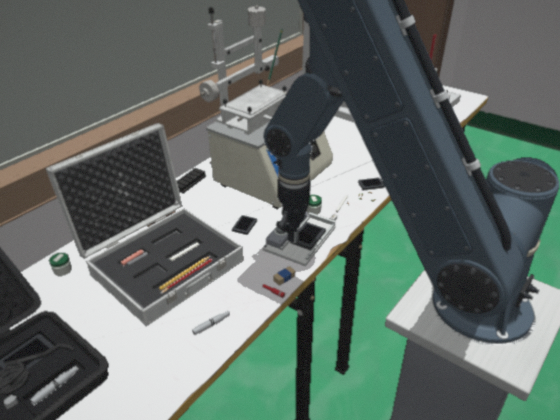

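The wrist view shows the shut fingertips at about (275,268), beyond the open end of the tile, whose +y edge is at x≈212. The block and chuck are clear of them. Lowering in front of the tile.

>>> {"fn": "jog_arm", "kwargs": {"motion": [[0.1, -0.8, -2.0, 0, 255], [0, 0, -1.5, 0, 255], [0, 0, -0.8, 0, 255], [0, 0, 0, 0, 255]]}}

```text
t: 2.42
tcp_pos: [0.4268, 0.1291, 0.0253]
tool_rot: [-0.077, 0.997, -0.001, 0.011]
force: [-0.1, -0.3, 0.2]
finger_gap: 0.003
```

>>> {"fn": "jog_arm", "kwargs": {"motion": [[-0.5, -0.3, -0.5, 0, 255], [0, 0, 0, 0, 255], [0, 0, 0, 0, 255]]}}

```text
t: 2.67
tcp_pos: [0.4241, 0.1269, 0.023]
tool_rot: [-0.077, 0.997, -0.001, 0.014]
force: [0.4, -0.2, 0.7]
finger_gap: 0.0
```

>>> {"fn": "jog_arm", "kwargs": {"motion": [[-0.1, -0.1, -0.6, 0, 255], [-0.1, 0, -0.5, 0, 255], [0, 0, 0, 0, 255]]}}

```text
t: 2.92
tcp_pos: [0.4243, 0.1264, 0.0136]
tool_rot: [-0.078, 0.997, -0.002, 0.017]
force: [-0.7, -0.4, 0.4]
finger_gap: -0.001
```

>>> {"fn": "jog_arm", "kwargs": {"motion": [[-0.1, 0, 0.5, 0, 255], [0, -0.5, 0, 0, 255], [0.07, -0.6, 0, 0, 255], [0.07, -0.6, 0, 0, 255], [0, 0, 0, 0, 255]]}}

```text
t: 3.33
tcp_pos: [0.4251, 0.1081, 0.0193]
tool_rot: [-0.078, 0.997, -0.002, 0.018]
force: [-0.3, 0.9, 0.0]
finger_gap: 0.002
```

>>> {"fn": "jog_arm", "kwargs": {"motion": [[0.05, -0.3, -0.2, 0, 255], [0.05, -0.4, -0.1, 0, 255], [0.05, -0.4, 0, 0, 255], [0.05, -0.4, 0, 0, 255], [0.05, -0.4, 0, 0, 255], [0, 0, 0, 0, 255]]}}

```text
t: 3.83
tcp_pos: [0.4276, 0.0883, 0.0177]
tool_rot: [-0.076, 0.997, -0.001, 0.019]
force: [-0.3, 0.9, 2.3]
finger_gap: -0.0
```

```bash
python3 snap.py wrist:w3
```

```text
{'t': 3.8333, 'tcp_pos': array([0.4276, 0.0883, 0.0177]), 'tool_rot': array([-7.630e-02,  9.969e-01, -8.000e-04,  1.880e-02]), 'force': array([-0.2957,  0.8897,  2.2518]), 'finger_gap': -0.0003116527468289681}
```

View pics/w3.png

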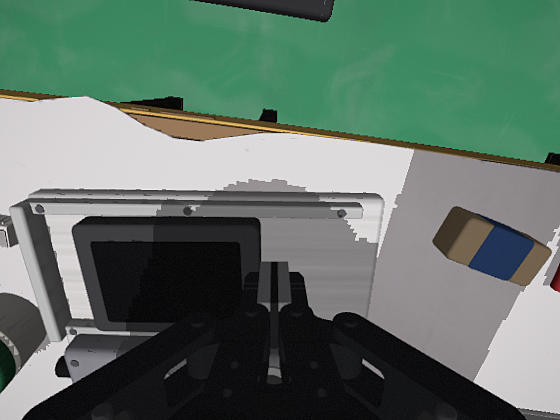

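The wrist view shows the fingers against the tile's +y end at x≈255, with the tile's left edge at x≈75 and the stop's inner edge at x≈45, so about 14 mm remain.

>>> {"fn": "jog_arm", "kwargs": {"motion": [[0.05, -0.35, 0, 0, 255], [0.05, -0.35, 0, 0, 255], [0.05, -0.35, 0, 0, 255], [0, 0, 0, 0, 255]]}}

```text
t: 4.22
tcp_pos: [0.4288, 0.0774, 0.0176]
tool_rot: [-0.076, 0.997, -0.001, 0.018]
force: [0.0, 0.9, 2.6]
finger_gap: -0.006
```

>>> {"fn": "jog_arm", "kwargs": {"motion": [[0.05, -0.3, 0, 0, 255], [0.05, -0.3, 0, 0, 255], [0, 0, 0, 0, 255]]}}

```text
t: 4.47
tcp_pos: [0.4296, 0.0708, 0.0176]
tool_rot: [-0.076, 0.997, -0.0, 0.018]
force: [-0.8, 2.0, 2.5]
finger_gap: 0.001
```

>>> {"fn": "jog_arm", "kwargs": {"motion": [[0.03, -0.3, 0, 0, 255], [0, 0, 0, 0, 255]]}}

```text
t: 4.63
tcp_pos: [0.4303, 0.0691, 0.0176]
tool_rot: [-0.075, 0.997, 0.0, 0.019]
force: [0.4, 6.1, 3.1]
finger_gap: -0.001
```

```bash
python3 snap.py wrist:w4
```

```text
{'t': 4.6333, 'tcp_pos': array([0.4303, 0.0691, 0.0176]), 'tool_rot': array([-7.48e-02,  9.97e-01,  5.00e-04,  1.87e-02]), 'force': array([0.3595, 6.1307, 3.1371]), 'finger_gap': -0.0012763460401255713}
```

View pics/w4.png

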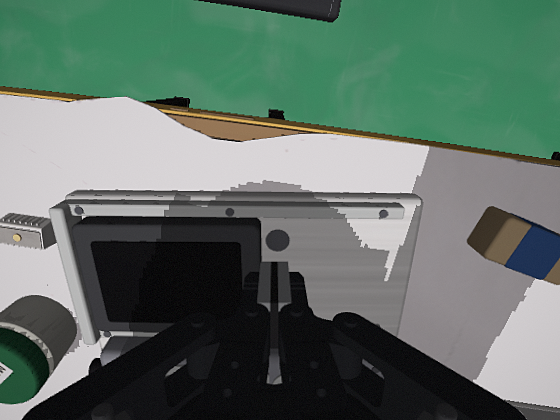

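The tile is against the stop (left edge x≈75) and one lock pin is exposed at (277,240). The push force has risen to 6 N. One firmer push to seat it.

>>> {"fn": "jog_arm", "kwargs": {"motion": [[0.05, -0.5, 0, 0, 255], [0.05, -0.5, 0, 0, 255], [0, 0, 0, 0, 255]]}}

```text
t: 4.93
tcp_pos: [0.4303, 0.0701, 0.0177]
tool_rot: [-0.07, 0.997, 0.006, 0.019]
force: [1.0, -2.0, 4.4]
finger_gap: 0.0
```

>>> {"fn": "jog_arm", "kwargs": {"motion": [[-0.1, 0.8, 0, 0, 255], [-0.1, 0.8, 0, 0, 255], [0, 0.5, 2, 0, 255], [0, 0.5, 3, 0, 255], [0, 0, 3.5, 0, 255], [0, 0, 3.5, 0, 255], [0, 0, 3.5, 0, 100], [0, 0, 2, 0, 100], [0, 0, 0, 0, 100]]}}

```text
t: 5.68
tcp_pos: [0.425, 0.0977, 0.1968]
tool_rot: [-0.071, 0.997, 0.004, 0.014]
force: [1.0, -0.0, 0.4]
finger_gap: 0.418
```

```bash
python3 snap.py wrist:w5 top:t5
python3 - <<'E'
import cv2
a=cv2.imread('pics/t5.png')
cv2.imwrite('pics/t5c.png',cv2.resize(a[160:250,215:355],None,fx=5,fy=5,interpolation=cv2.INTER_CUBIC))
E
```

```text
{'t': 5.6833, 'tcp_pos': array([0.425 , 0.0977, 0.1968]), 'tool_rot': array([-0.0712,  0.9974,  0.0041,  0.0142]), 'force': array([ 0.9538, -0.0129,  0.4331]), 'finger_gap': 0.41849753020722974}
```

View pics/w5.png

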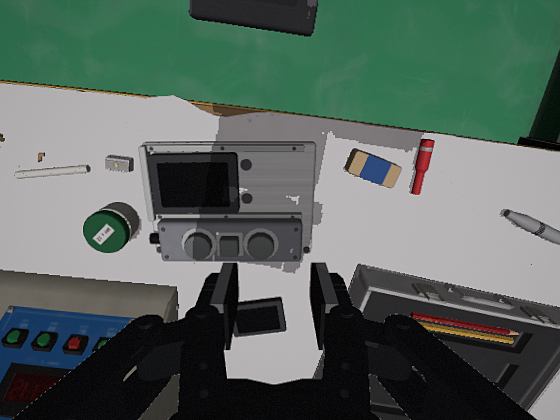

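Run:
```python
import cv2
a=cv2.imread('pics/w5.png')
cv2.imwrite('pics/w5c.png',cv2.resize(a[130:270,130:330],None,fx=4,fy=4,interpolation=cv2.INTER_CUBIC))
```

```text
(no output)
```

View pics/w5c.png

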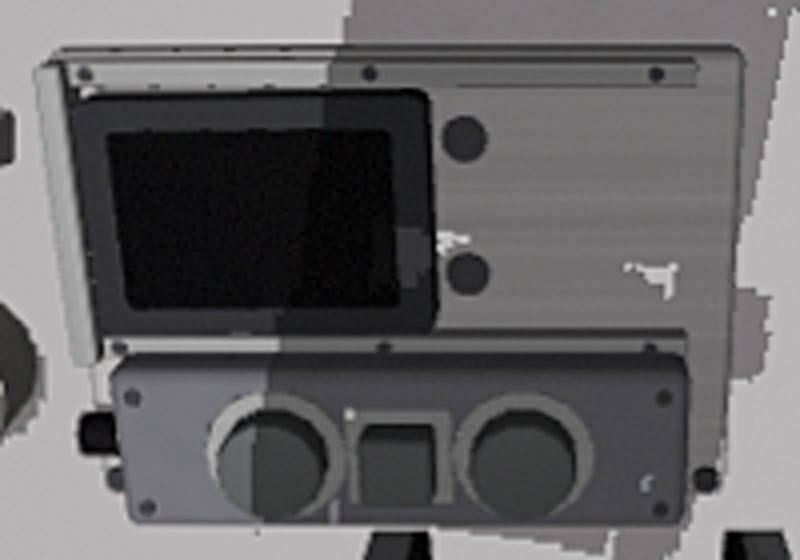

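Run:
```python
from h import *
d=pickle.load(open('w5.pkl','rb'))
f=lambda p:(np.array(p,float)+.5)/4-.5+[130,130]
C=lambda p,z:cast(d,f(p),z)[:,:2]*1e3
a=np.radians(8.0);ex=np.array([np.cos(a),np.sin(a)]);ey=np.array([-np.sin(a),np.cos(a)])
pins=C([(464,138),(468,273)],.012);pc=pins.mean(0);o=pc+22*ex-17*ey
print('station origin from pins',o, 'pin dist',np.linalg.norm(pins[0]-pins[1]))
v=pins[1]-pins[0];print('yaw pins',np.degrees(np.arctan2(v[1],v[0])))
st=lambda P:np.c_[(P-o)@ex,(P-o)@ey]
K=C([(521,465),(397,465),(268,464)],.046);print('keys',K,st(K))
H=C([(664,398),(132,397),(661,510),(147,509)],.034);print('housing',H.mean(0),st(H).mean(0))
v=H[0]-H[1]+H[2]-H[3];print('yaw',np.degrees(np.arctan2(-v[0],v[1])))
T=C([(431,98),(433,325)],.023);print('tile +y end',st(T))
print('tile -y end',st(C([(80,95),(104,330)],.023)))
print('stop top edge',st(C([(66,66),(99,360)],.026)))
S=C([(86,75),(370,73),(656,74)],.020);print('rail screws',st(S))
```

```text
station origin from pins [453.8470007   56.87524157] pin dist 36.03292096572635
yaw pins 8.143456289061119
keys [[484.21828718  93.18775657]
 [488.58582636  62.56187319]
 [492.90446928  30.58134489]] [[ 35.12944052  31.73225798]
 [ 35.19217595   0.79657963]
 [ 35.01796084 -31.4737553 ]]
housing [491.75739354  62.18524951] [ 3.82804618e+01 -1.77756245e-02]
yaw 8.021201178977206
tile +y end [[-52.26944609  10.12183616]
 [  6.51440725   8.55020701]]
tile -y end [[-53.19525934 -75.53227498]
 [  8.02691359 -77.13611391]]
stop top edge [[-60.74385943 -76.91224529]
 [ 15.21867517 -78.34485635]]
rail screws [[-57.54720066 -74.57408337]
 [-57.82306239  -4.84626963]
 [-57.68006712  64.73798062]]
```

Run:
```python
from h import *
d=pickle.load(open('w5.pkl','rb'));D=d['depth']
Rm=R.from_quat(d['attitude']).as_matrix()
for n,p in dict(L=(521,470),S=(397,470),R=(268,470),hs=(600,440),fl=(600,200),tile=(260,220),pin1=(464,138),pin2=(468,273)).items():
    u,v=(np.array(p)+.5)/4-.5+[130,130]
    z=np.median(D[int(v)-1:int(v)+2,int(u)-1:int(u)+2])
    q=cv2.undistortPoints(np.array([[[u,v]]],float),d['intrinsics'],d['dist_coeffs'])[0,0]
    print(n,((np.r_[q,1]*z)@Rm.T+d['eye']).round(4))
```

```text
L [0.4857 0.0934 0.0458]
S [0.4903 0.0627 0.0455]
R [0.4946 0.0307 0.0459]
hs [0.4805 0.1128 0.0336]
fl [0.4231 0.1046 0.0119]
tile [0.4364 0.0208 0.0254]
pin1 [0.4119 0.0681 0.0117]
pin2 [0.4476 0.0732 0.0119]
```

View pics/t5c.png

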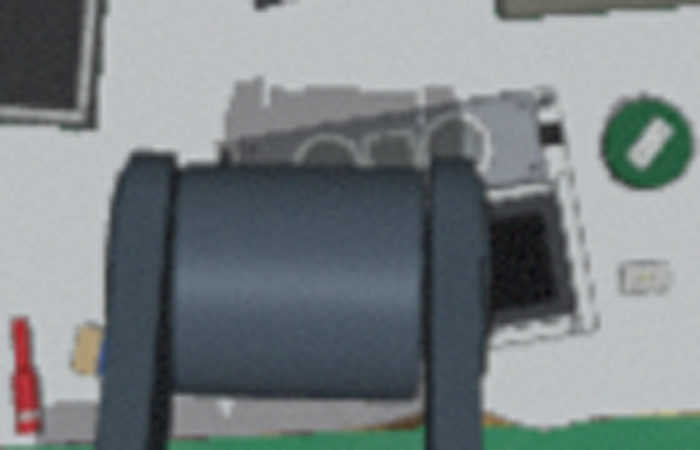

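The crop shows the tile against the stop with its two ends parallel to the stop edge. Its +y end is at station y≈9.3 mm (home is 9), and both pins are bare at crop (464,138) and (468,273). Moving above the keys with the fingers opened to suit the 64 mm spacing.

>>> {"fn": "jog_arm", "kwargs": {"motion": [[1.8, -1.0, -1.5, 0, 83], [1.8, -1.0, -2, 0, 83], [1.8, -1.0, -2, 0, 83], [1.0, -0.6, -2, 0, 83], [0, 0, -1.5, 0, 83], [0, 0, 0, 0, 83], [0, 0, 0, 0, 83]]}}

```text
t: 6.37
tcp_pos: [0.4812, 0.0597, 0.0888]
tool_rot: [-0.07, 0.998, 0.006, 0.001]
force: [0.3, -0.3, -0.0]
finger_gap: 0.674
```

```bash
python3 snap.py wrist:w6 scene:s6
python3 - <<'E'
import cv2
a=cv2.imread('pics/s6.png')
cv2.imwrite('pics/s6c.png',cv2.resize(a[150:290,230:370],None,fx=4,fy=4,interpolation=cv2.INTER_CUBIC))
E
```

```text
{'t': 6.3667, 'tcp_pos': array([0.4812, 0.0597, 0.0888]), 'tool_rot': array([-7.040e-02,  9.975e-01,  5.500e-03,  9.000e-04]), 'force': array([ 0.2919, -0.304 , -0.0342]), 'finger_gap': 0.6743298010857921}
```

View pics/w6.png

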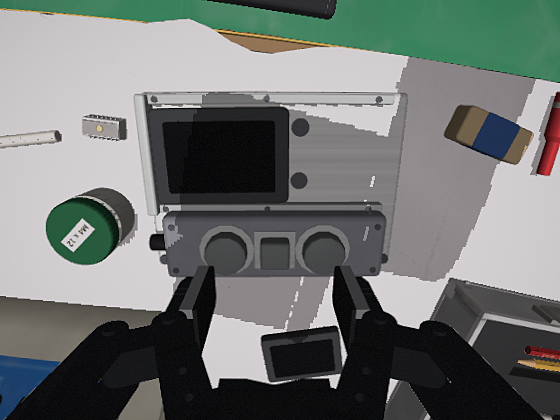

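View pics/s6c.png

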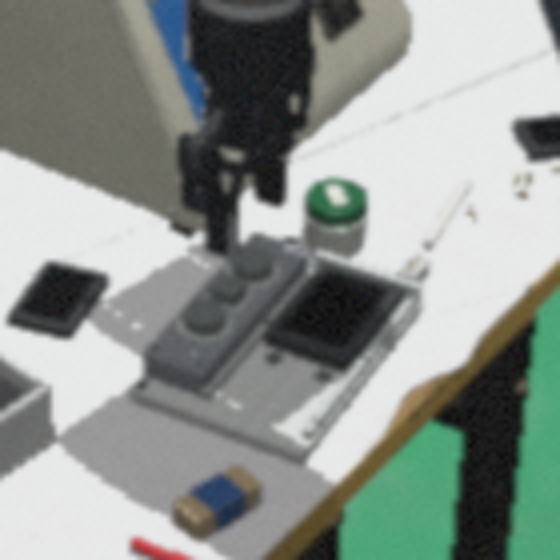

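Run:
```python
from h import *
from station import sense
s=sense();d=pickle.load(open('w6.pkl','rb'))
Rm=R.from_quat(s['tool_rot']).as_matrix();t=s['tcp_pos']
print(Rm.round(3))
for y in(-35,-32,-28.7,28.7,32,35):
    for x in (-11,11):
        print(y,x,proj(d,t+Rm@(np.array([x,y,-7])/1e3)).round(0))
for k in [(485.2,93.5,46),(494,30.8,46)]: print(k,proj(d,np.array(k)/1e3), 'in tool',(Rm.T@(np.array(k)/1e3-t))*1e3)
a=cv2.imread('pics/w6.png');cv2.imwrite('pics/w6c.png',cv2.resize(a[200:340,150:400],None,fx=3,fy=3,interpolation=cv2.INTER_CUBIC))
```

```text
[[-0.99  -0.141  0.003]
 [-0.141  0.99   0.011]
 [-0.004  0.011 -1.   ]]
-35 -11 [[202. 306.]]
-35 11 [[199. 266.]]
-32 -11 [[208. 306.]]
-32 11 [[205. 266.]]
-28.7 -11 [[215. 306.]]
-28.7 11 [[212. 266.]]
28.7 -11 [[332. 306.]]
28.7 11 [[335. 266.]]
32 -11 [[339. 306.]]
32 11 [[343. 266.]]
35 -11 [[345. 306.]]
35 11 [[349. 266.]]
(485.2, 93.5, 46) [[324.67982728 254.51161374]] in tool [-8.44790778 32.22056177 44.3689009 ]
(494, 30.8, 46) [[224.71627809 254.77275868]] in tool [ -8.32196063 -31.0903049   43.69934958]
```

View pics/w6c.png

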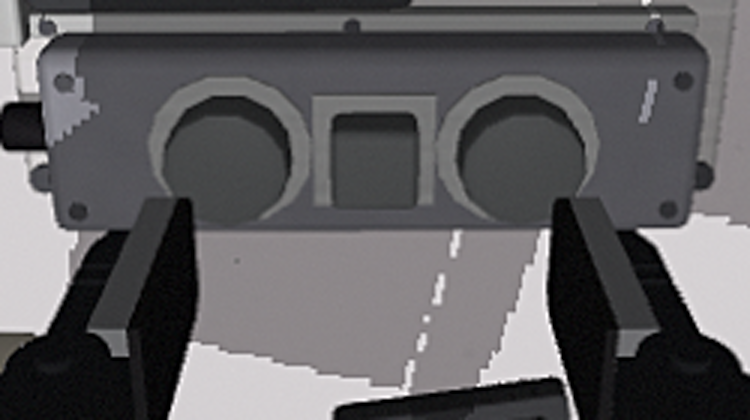

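Fingertips appear at px 200–214 and 334–348, which matches ±32 mm in the tool frame. The keys are still 8 mm farther out in x. Correcting that and lowering to just above them.

>>> {"fn": "jog_arm", "kwargs": {"motion": [[0.5, 0.1, 0, 0, 83], [0.4, 0.1, -1, 0, 83], [0, 0, -1, 0, 83], [0, 0, -0.8, 0, 83], [0, 0, 0, 0, 83], [0, 0, 0, 0, 83]]}}

```text
t: 6.97
tcp_pos: [0.492, 0.0631, 0.062]
tool_rot: [-0.072, 0.997, 0.005, 0.004]
force: [-0.1, -0.1, -0.5]
finger_gap: 0.679
```

```bash
cat > chk.py <<'E'
from h import *
from station import sense
s=sense();Rm=R.from_quat(s['tool_rot']).as_matrix();t=s['tcp_pos']
print(t,s['force'],s['finger_gap'],Rm[:,2])
for k in [(485.5,93.6,46),(494.4,30.7,46)]: print('in tool',(Rm.T@(np.array(k)/1e3-t))*1e3)
E
python3 chk.py
```

```text
[0.49203531 0.06312988 0.06204765] [-0.13621347 -0.05076837 -0.50678387] 0.67872321380073 [ 0.00816514  0.01036847 -0.99991291]
in tool [ 2.26762671 30.94423956 16.30881729]
in tool [  2.44697504 -32.57939389  15.72931019]
```

>>> {"fn": "jog_arm", "kwargs": {"motion": [[-0.2, -0.1, -0.6, 0, 83], [-0.1, 0, -0.6, 0, 83], [0, 0, -0.3, 0, 83], [0, 0, 0, 0, 83]]}}

```text
t: 7.3
tcp_pos: [0.4884, 0.0622, 0.0458]
tool_rot: [-0.072, 0.997, 0.005, 0.004]
force: [-1.0, -0.3, -0.8]
finger_gap: 0.675
```

```bash
python3 chk.py; python3 snap.py wrist:w7
python3 - <<'E'
import cv2
a=cv2.imread('pics/w7.png');cv2.imwrite('pics/w7c.png',cv2.resize(a[130:330,130:400],None,fx=2.9,fy=2.9,interpolation=cv2.INTER_CUBIC))
E
```

```text
[0.48835102 0.06215089 0.0457916 ] [-0.9929424  -0.29427615 -0.75535452] 0.6747926452793304 [ 0.00812906  0.01036051 -0.99991329]
in tool [-1.68096999 31.53384778  0.09427015]
in tool [ -1.48764065 -31.98974629  -0.48505734]
{'t': 7.3, 'tcp_pos': array([0.4884, 0.0622, 0.0458]), 'tool_rot': array([-0.0718,  0.9974,  0.0049,  0.0044]), 'force': array([-0.9929, -0.2943, -0.7554]), 'finger_gap': 0.6747926452793304}
```

View pics/w7c.png

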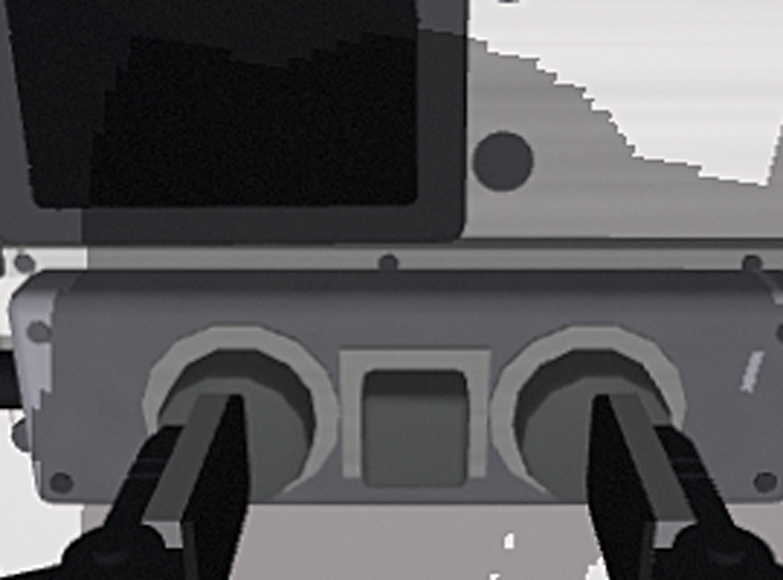

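Both fingertips stand over their round caps, clear of the square key (crop caps at (236,420) and (595,420), tips at (220,400) and (616,400)). They sit very slightly wide, so I'll close a touch and start pressing both.

>>> {"fn": "jog_arm", "kwargs": {"motion": [[0.2, 0, 0, 0, 88], [0, 0, -0.3, 0, 88], [0, 0, -0.4, 0, 88], [0, 0, -0.4, 0, 88]]}}

```text
t: 7.68
tcp_pos: [0.4909, 0.0621, 0.0355]
tool_rot: [-0.072, 0.997, 0.005, 0.005]
force: [-1.0, -0.4, 5.3]
finger_gap: 0.656
```

>>> {"fn": "jog_arm", "kwargs": {"motion": [[0, 0, -0.4, 0, 88], [0, 0, -0.4, 0, 88], [0, 0, -0.3, 0, 88]]}}

```text
t: 7.93
tcp_pos: [0.491, 0.0621, 0.0337]
tool_rot: [-0.073, 0.997, 0.004, 0.007]
force: [-5.4, 0.5, 24.0]
finger_gap: 0.658
```

```bash
python3 snap.py wrist:w8 scene:s8
python3 - <<'E'
import cv2
a=cv2.imread('pics/w8.png');cv2.imwrite('pics/w8c.png',cv2.resize(a[80:280,130:400],None,fx=2.9,fy=2.9,interpolation=cv2.INTER_CUBIC))
a=cv2.imread('pics/s8.png');cv2.imwrite('pics/s8c.png',cv2.resize(a[180:280,250:350],None,fx=6,fy=6,interpolation=cv2.INTER_CUBIC))
E
```

```text
{'t': 7.9333, 'tcp_pos': array([0.491 , 0.0621, 0.0337]), 'tool_rot': array([-0.0726,  0.9973,  0.0039,  0.0072]), 'force': array([-5.3821,  0.4556, 24.0271]), 'finger_gap': 0.6578562514858809}
```

View pics/w8c.png

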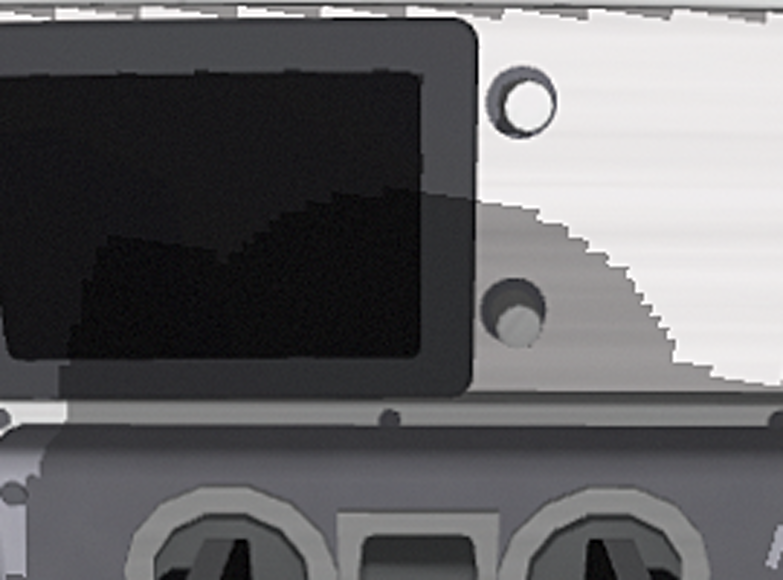

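View pics/s8c.png

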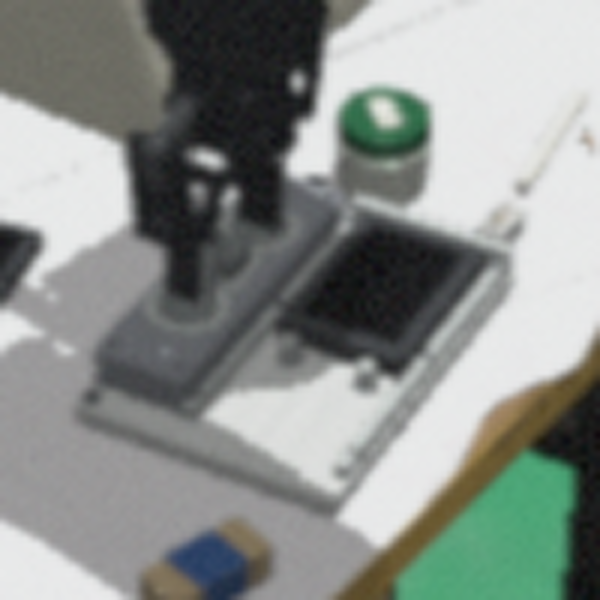

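Run:
```python
from h import *
d=pickle.load(open('w8.pkl','rb'));D=d['depth'];Rm=R.from_quat(d['attitude']).as_matrix()
def pt(u,v):
    z=D[int(round(v)),int(round(u))];q=cv2.undistortPoints(np.array([[[u,v]]],float),d['intrinsics'],d['dist_coeffs'])[0,0]
    return ((np.r_[q,1]*z)@Rm.T+d['eye']).round(4)
f=lambda p:(np.array(p)+.5)/2.9-.5+[130,80]
for n,p in dict(near=(528,106),far=(520,325),floor=(620,150),tile=(300,40),tile2=(440,380),sq=(418,560),R=(180,560),L=(655,560)).items(): print(n,f(p),pt(*f(p)))
for P in [(.4119,.0681),(.4476,.0732)]:
    for z in(.0,.012,.024): print(P,z,(proj(d,[*P,z])[0]-[130,80])*2.9)
a=cv2.imread('pics/w8.png');cv2.imwrite('pics/w8f.png',a[60:420])
```

```text
near [311.74137931 116.22413793] [0.4121 0.0682 0.0226]
far [308.98275862 191.74137931] [0.4475 0.0735 0.0218]
floor [343.46551724 131.39655172] [0.4174 0.0866 0.0108]
tile [233.12068966  93.46551724] [0.4075 0.0322 0.0249]
tile2 [281.39655172 210.70689655] [0.4588 0.0615 0.0229]
sq [273.81034483 272.77586207] [0.4821 0.061  0.0436]
R [191.74137931 272.77586207] [0.4917 0.0222 0.0371]
L [355.53448276 272.77586207] [0.4805 0.1011 0.0369]
(0.4119, 0.0681) 0.0 [512.05920064  95.98599006]
(0.4119, 0.0681) 0.012 [519.30762611  99.78888012]
(0.4119, 0.0681) 0.024 [527.68827461 104.18907439]
(0.4476, 0.0732) 0.0 [505.26111862 291.92323588]
(0.4476, 0.0732) 0.012 [511.53066287 308.71643133]
(0.4476, 0.0732) 0.024 [518.70003078 327.93467821]
```

View pics/w8f.png

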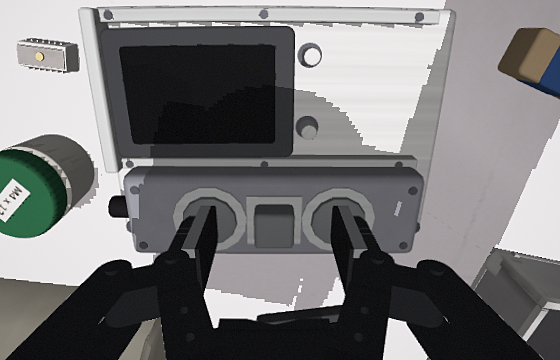

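```bash
python3 snap.py wrist:w9
python3 - <<'E'
from h import *
from station import sense
s=sense();print(s['t'],s['force'],s['ft_torque'],s['qd'].round(4),s['tcp_pos'])
d=pickle.load(open('w9.pkl','rb'));D=d['depth'];Rm=R.from_quat(d['attitude']).as_matrix()
def pl(u,v,r=3):
    o=[]
    for a in range(-r,r+1):
        for b in range(-r,r+1):
            z=D[v+a,u+b];q=cv2.undistortPoints(np.array([[[u+b,v+a]]],float),d['intrinsics'],d['dist_coeffs'])[0,0]
            o.append((np.r_[q,1]*z)@Rm.T+d['eye'])
    return np.median(o,0).round(4)
print('near',pl(312,116),'floor',pl(335,116));print('far',pl(309,192),'floor',pl(333,192))
print('sq',pl(274,282),'L cap',pl(325,277,2),'R cap',pl(226,277,2),'hous',pl(395,265,2))
E
```

```text
{'t': 8.0333, 'tcp_pos': array([0.491 , 0.062 , 0.0336]), 'tool_rot': array([-0.0726,  0.9973,  0.0039,  0.0073]), 'force': array([-5.9474,  0.2414, 34.5335]), 'finger_gap': 0.65761668405739}
8.0833 [-5.56300063  0.87431015 34.76152724] [-0.57071738  1.01346843 -0.21628355] [-0.0013  0.0009 -0.0005  0.0018  0.0018  0.0008] [0.49101385 0.06202828 0.0335729 ]
near [0.412  0.0682 0.0225] floor [0.4108 0.0809 0.0111]
far [0.4474 0.0734 0.0224] floor [0.4488 0.0876 0.0115]
sq [0.4861 0.0617 0.0452] L cap [0.4845 0.0864 0.0374] R cap [0.4916 0.0389 0.037 ] hous [0.4755 0.1212 0.0332]
```

Both pins are up about 11–11.4 mm by depth, against 12 mm nominal. Both caps are down 8 mm and the square key is up. The hold has settled at 35 N, so I'll ease it slightly below the 40 N limit.

>>> {"fn": "jog_arm", "kwargs": {"motion": [[0, 0, -0.2, 0, 88], [0, 0, -0.2, 0, 88]]}}

```text
t: 8.25
tcp_pos: [0.491, 0.062, 0.0339]
tool_rot: [-0.072, 0.997, 0.004, 0.009]
force: [-3.8, 0.2, 15.2]
finger_gap: 0.658
```

```bash
python3 snap.py wrist:w10 top:t10
python3 - <<'E'
from h import *
from station import sense
s=sense();print(s['t'],s['force'],s['tcp_pos'])
d=pickle.load(open('w10.pkl','rb'));D=d['depth'];Rm=R.from_quat(d['attitude']).as_matrix()
def pl(u,v,r=3):
    o=[]
    for a in range(-r,r+1):
        for b in range(-r,r+1):
            z=D[v+a,u+b];q=cv2.undistortPoints(np.array([[[u+b,v+a]]],float),d['intrinsics'],d['dist_coeffs'])[0,0]
            o.append((np.r_[q,1]*z)@Rm.T+d['eye'])
    return np.median(o,0).round(4)
print('near',pl(312,116),'floor',pl(335,116));print('far',pl(309,192),'floor',pl(333,192))
print('sq',pl(274,282),'L cap',pl(325,277,2),'R cap',pl(226,277,2),'hous',pl(395,265,2))
E
```

```text
{'t': 8.25, 'tcp_pos': array([0.491 , 0.062 , 0.0339]), 'tool_rot': array([-0.0724,  0.9973,  0.0035,  0.009 ]), 'force': array([-3.7948,  0.2086, 15.1914]), 'finger_gap': 0.6577376220475515}
8.35 [-3.21148207 -0.13441916 19.62898514] [0.49097377 0.06203866 0.03375302]
near [0.412  0.0684 0.0222] floor [0.4109 0.0809 0.0111]
far [0.4476 0.0735 0.0222] floor [0.4488 0.0877 0.0115]
sq [0.4859 0.0616 0.0454] L cap [0.4844 0.0866 0.0378] R cap [0.4914 0.039  0.0374] hous [0.4757 0.1211 0.0332]
```

>>> {"fn": "jog_arm", "kwargs": {"motion": [[0, 0, -0.25, 0, 88]]}}

```text
t: 8.43
tcp_pos: [0.491, 0.062, 0.0336]
tool_rot: [-0.072, 0.997, 0.003, 0.01]
force: [-6.1, 0.3, 33.9]
finger_gap: 0.653
```

```bash
python3 snap.py wrist:w11 wrist:w12
python3 - <<'E'
from h import *
from station import sense
s=sense();print(s['t'],s['force'],s['tcp_pos'])
for n in('w11','w12'):
    d=pickle.load(open(n+'.pkl','rb'));D=d['depth'];Rm=R.from_quat(d['attitude']).as_matrix()
    def pl(u,v,r=3):
        return np.median([(np.r_[cv2.undistortPoints(np.array([[[u+b,v+a]]],float),d['intrinsics'],d['dist_coeffs'])[0,0],1]*D[v+a,u+b])@Rm.T+d['eye'] for a in range(-r,r+1) for b in range(-r,r+1)],0).round(4)[2]
    print('near',pl(312,116),'far',pl(309,192),'sq',pl(274,282),'L',pl(325,277,2),'R',pl(226,277,2))
E
```

```text
{'t': 8.4333, 'tcp_pos': array([0.491 , 0.062 , 0.0336]), 'tool_rot': array([-0.0725,  0.9973,  0.0033,  0.0096]), 'force': array([-6.0835,  0.3413, 33.9321]), 'finger_gap': 0.653403626721387}
8.5333 [-4.78824637 -0.07693648 25.45718513] [0.4909988  0.06204246 0.03367501]
near 0.0224 far 0.0224 sq 0.0454 L 0.0372 R 0.0372
near 0.0226 far 0.0225 sq 0.0455 L 0.0372 R 0.0374
```

View pics/w12.png

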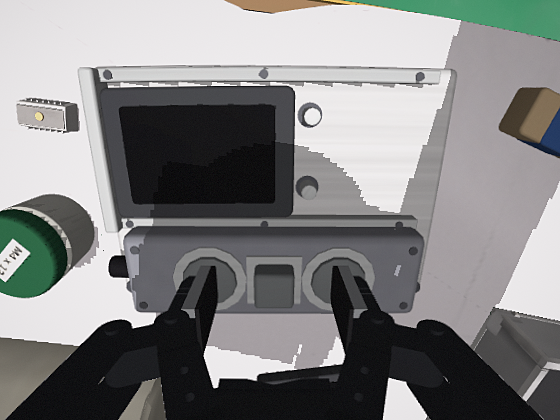

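The hold is steady at 25 N. The wrist view shows both pins up at (312,116) and (309,188) behind the tile edge at x≈294, and both caps down with the square key standing. Handing in.

```bash
python3 -c "
from station import *
print(sign_off())"
```

```text
the job is handed in; nothing more can be done
None
```

I pushed the tile home against the stop with the shut fingertips, then pressed both round keys down together, one under each fingertip. I signed off at about 8.5 s while still holding them with roughly 25 N.

**Keys and pins:** In the last wrist pictures both round caps were about 8 mm below the square key, which was still up. Both pins stood about 11 mm above the floor by depth. That is a little under the nominal 12 mm, but within the camera's 2 mm accuracy.

**Tile:** Before I pressed the keys, its +y end measured about 9.3 mm along the station, where fully home is 9 mm. Its ends lay parallel to the stop, and both pins were uncovered.

**Other checks:**
- The second, harder push on the tile showed no clear force at its end (−2 N sideways), so the 6 N contact on the push before it is the clearest sign that it seated.
- The key hold briefly rose to about 35 N, so I eased it below the 40 N limit.
- The gripper leaned about 0.5° sideways, so one key may have led the other by up to about 0.7 mm.
- I saw no bystander move, but I did not measure their positions before and after.

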